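# Stack the cuvette boxes and lock the carrier

## Robot

A 6-joint arm with a two-finger parallel gripper is mounted at the origin on a cart in front of the work surface, level with it; the furniture and walls round the work are solid. World frame = base frame: x ahead of the robot, y to its left, z up, the work surface at z = 0. Lengths are in m, angles in rad, forces in N, time in s.
With the tool pointing down it reaches from about 0.25 to 0.725 m from the base axis. Payload 4 kg.
Tool frame: the origin (TCP) lies on the centre line of the jaws, within the pads' length; the fingertips stand 19 mm ahead of it and the grasp point (between the pads) is the TCP; z points along the fingers, y is the direction in which the jaws open and shut (so a half turn about z gives the same grasp; the last joint's range is limited). The gripper opens to 85 mm and grips with 20 to 120 N. Pads are 22 mm wide; open, the fingers measure 114 mm over their backs; the gripper's body (76 mm by 85 mm) begins 54 mm behind the grasp point. The pads swing forward as they close: fully open they stand 13 mm farther back than shut.
Start: joints at [1.215, 0.241, 0.005, 1.335, 0, 1.571], TCP at [0.174, 0.469, 0.25] pointing down, gripper open.
Joint ranges: [-2.72, 2.72], [-1.05, 1.87], [-1.09, 1.28], [-1.99, 2.15], [-1.42, 1.44], [-3.14, 3.14]. Speed limits (rad/s): [2.79, 2.79, 3.14, 3.14, 3.14, 3.14].

## Interface

Orientations are given as a unit quaternion [x, y, z, w].
In Python, from workcell import bot gives the robot as it stands. The module is installed in compiled form; this text tells all that it offers.
- The arm moves only by the shell command python3 -m handwheel 'ROWS' [OPENING]. ROWS is JSON, a list of rows, each an object of numbers: "dx", "dy", "dz": the shift along the tool's x, y, z as a fraction of full scale; "ax", "ay", "az": the turn, a rotation vector about the tool's x, y, z as a fraction of full scale. In form: [{"dx": .., "dy": .., "dz": .., "ax": .., "ay": .., "az": ..}, ...]. A call has 1 to 12 rows; each row shifts and turns the commanded pose from where the row before left it, along the tool's axes as they then stand; what a row does not reach is not made up. Full scale, the value 1, is 2.5 cm for a shift and 0.15 rad for a turn. A row lasts 1/10 s, in which the tool goes at most 50 mm and 8.59 degrees, less where a joint would pass 70% of its speed; a pose out of reach is approached as far as the arm can. A call with a number of a shift or a turn outside -1 to 1 is refused whole. A call with a gripper value outside its range is refused whole. OPENING is the gripper's target within -1 to 1 (fully open at 1, half-way at 0, shut at -1), set as the call begins (- or left out, the last holds). The fingers move at their own pace and stop on an object; the grip force is fixed at half the most. Time passes only in rows, so rows that do not move let the fingers close. It gives the time, the measured TCP pose, the force and the opening at its end, in the units of the state.
- bot.get_obs(): the state, without advancing time (a new reading comes with each control period).
- bot.camera(name): name is "scene" or "top" or "wrist"; returns a dict with "img" (420x560x3 uint8, red, green, blue), "intrinsics" (3x3 intrinsics, pixels), "eye" and "rotation" of the camera in the world. Camera axes: x right, y down, z forward; pixel columns grow to the right and rows downward; lengths in m; the calibration is good to about 2 mm. A picture is of the moment at which its call begins. There is no depth.
- bot.job_done(): hands the job in, once; it reports no verdict.
Trained networks look in a picture, given as the dict that the camera call returned (one of the last four; its "shot" number tells which), for a name from the list of things; names that differ only in an ending like _2 or _b are one class to them, and where a whole thing is asked for, a point or a joint stands for the part that bears it (a point fixed in the world has none). Each returns a list of dicts, best first, with "confidence" (0 to 1); they miss things now and then, are a little off and sometimes report something else, mostly with a low value. They report only what shows in the picture. A call takes as long as a camera call.
- bot.trace(thing, picture): "region" (420x560 bool, what is visible of it) and "rect" ([centre column, centre row, width, height] in pixels, round what is visible of it).
The state is a dict: "clock": time; "joint_pos": joint angles; "joint_vel": joint speeds; "tau": joint torques, N m; "eef_pos": TCP position; "tool_rot": TCP orientation; "ft_force": force on the tool from outside, world axes, zero at the start; "ft_torque": the same for the moment, N m; "grip_width": finger opening in m.
Only numpy, scipy, OpenCV 4.12 (cv2) and the standard library are available. Lean on these libraries where they do the work, as an engineer would, in place of code of your own. Each camera call takes 0.05 s, during which the arm holds its last target.

## Task

Stack the two loose black cuvette boxes squarely on the one that is already in the aluminium carrier, so that all three make one straight column, edges flush, either box first and either way round. Then swing the carrier's yellow retaining bar over the column until its tail stands between the two red teeth, with the bar pointing straight along the column. Never let a box tip over, and leave the white timer where it lies.

Things in the scene. Friction and masses are not known exactly. Their poses are not given: they have to be found in the camera images.
- carrier: aluminium carrier fixed to the bench: plate 92 (x) x 206 (y) x 8 mm with a low grey rim (6 mm high, inside 68 x 116 mm) round the bottom box. A steel post, 16 mm thick, at x = 0, y = -90 mm carries the yellow bar (underside 152 mm above the bench). Origin: underside, below the middle of the rimmed seat; the boxes' long sides lie along its y, z up
- tray_center (a point): middle of the rimmed seat on the upper face of the plate, 8 mm above the bench; axes as the carrier. The underside of the bottom box lies here, of the second box 44 mm and of the third 88 mm above it
- box_low: closed black cuvette box (lid fixed), 62 (x) x 110 (y) x 44 mm high, about 0.18 kg. Origin: centre of the underside; y along it, z up. Lid 1 mm proud of the walls, back at x = +32 mm; a lip 22 mm wide, 33 to 38 mm up, juts out to x = -36 mm at the middle of the -x side (68 mm over lip and back). It already stands in the carrier's rim, with 2 to 3 mm of play
- box_1: closed black cuvette box (lid fixed), 62 (x) x 110 (y) x 44 mm high, about 0.18 kg. Origin: centre of the underside; y along it, z up. Lid 1 mm proud of the walls, back at x = +32 mm; a lip 22 mm wide, 33 to 38 mm up, juts out to x = -36 mm at the middle of the -x side (68 mm over lip and back). Stands loose on the bench
- box_2: closed black cuvette box (lid fixed), 62 (x) x 110 (y) x 44 mm high, about 0.18 kg. Origin: centre of the underside; y along it, z up. Lid 1 mm proud of the walls, back at x = +32 mm; a lip 22 mm wide, 33 to 38 mm up, juts out to x = -36 mm at the middle of the -x side (68 mm over lip and back). Stands loose on the bench
- bar (a joint): angle of the yellow bar about the vertical post, rad, clockwise seen from above, 0 to 2.4. Near 0 it points away from the column; at 1.9 (notch: tail between the red teeth) along the carrier's +y, over the column. At angle q it points 1.9 - q counter-clockwise of +y. It can pass the notch and stays by friction where left (2 N at the handle). Clears three boxes by 12 mm
- bar_handle (a point): middle of the bar's upright round black handle, 16 mm thick, 45 mm tall (162 to 207 mm above the bench; this point at 184.5 mm), 78 mm from the post's axis; it moves on a horizontal circle about the post
- timer: white timer with three buttons, 58 by 66 by 18 mm, loose on the bench to the left of the carrier, near the bar's swing but below it; origin at the centre of its underside. To be left alone

How it is judged:
On the way, in this order (a step that is already met when the one before it is completed fails the run):
1. the three boxes stand in one square column in the carrier, released, with the bar still swung away from it (angle under 1.2 rad) (z of box_low in the frame of tray_center between -0.004 and 0.004 m and horizontal distance between each of box_low, box_1, box_2 and tray_center below 0.01 m and angle between the x axis of each of box_low, box_1, box_2 and the x axis of carrier, either way round below 0.12 rad and angle between each of box_low, box_1, box_2's own z axis and vertical below 0.05 rad and linear speed of each of box_low, box_1, box_2 below 0.02 m/s and contact force between each of box_low, box_1, box_2 and the fingers below 0.2 N and ((z of box_1 in the frame of tray_center between 0.04 and 0.048 m and z of box_2 in the frame of tray_center between 0.084 and 0.092 m) or (z of box_2 in the frame of tray_center between 0.04 and 0.048 m and z of box_1 in the frame of tray_center between 0.084 and 0.092 m)) and value of joint bar below 1.2 rad), for 0.2 s.
2. the bar stands in the red notch (value of joint bar between 1.75 and 2.05 rad), for 0.2 s.
At the end, for the whole second after the job is handed in: Three boxes in one column in the carrier (0, 44, 88 mm above the seat, +-4 mm), each within 10 mm of the seat centre, 0.12 rad of square (either way round), 0.05 rad of level, released and at rest; bar at rest at 1.75 to 2.05 rad, in the red notch; timer within 20 mm of its start (all of step 2 and z of box_low in the frame of tray_center between -0.004 and 0.004 m and horizontal distance between each of box_low, box_1, box_2 and tray_center below 0.01 m and angle between the x axis of each of box_low, box_1, box_2 and the x axis of carrier, either way round below 0.12 rad and angle between each of box_low, box_1, box_2's own z axis and vertical below 0.05 rad and linear speed of each of box_low, box_1, box_2 below 0.02 m/s and contact force between each of box_low, box_1, box_2 and the fingers below 0.2 N and ((z of box_1 in the frame of tray_center between 0.04 and 0.048 m and z of box_2 in the frame of tray_center between 0.084 and 0.092 m) or (z of box_2 in the frame of tray_center between 0.04 and 0.048 m and z of box_1 in the frame of tray_center between 0.084 and 0.092 m)) and velocity of joint bar below 0.05 rad/s and distance of timer from where it was at the start of the episode below 0.02 m); the robot touches nothing.
It fails at once if a box is tipped over (more than 0.8 rad) (angle between any of box_low, box_1, box_2's own z axis and vertical above 0.8 rad).
It fails at once if the timer is moved more than 20 mm (distance of timer from where it was at the start of the episode above 0.02 m).
It also fails if it takes over 72 s, if anything falls off the work surface, if the arm or the gripper's body presses on something with over 40 N, if the wrist force passes 120 N, or if a joint passes its speed limit or range.

## Working session

There is one attempt and no reset: what is moved stays moved. The work goes in short steps, Python scripts to look and compute and a shell command to move; the robot and the scene stay as the last step left them, time stands still between calls to the robot, and variables do not carry over. Pictures are saved under pics/ and viewed, and the job is handed in when it is done.

```bash
mkdir -p pics; ls; cat > h.py <<'E'
import numpy as np, cv2
from workcell import bot
def shot(n,f):
    c=bot.camera(n); cv2.imwrite('pics/'+f,cv2.cvtColor(c['img'],cv2.COLOR_RGB2BGR)); return c
def ray(c,px,z):
    K=np.array(c['intrinsics']);R=np.array(c['rotation']);e=np.array(c['eye'])
    d=R@np.linalg.inv(K)@np.array([px[0],px[1],1.]); return e+d*(z-e[2])/d[2]
def proj(c,p):
    K=np.array(c['intrinsics']);R=np.array(c['rotation']);e=np.array(c['eye'])
    q=K@(R.T@(np.array(p)-e)); return q[:2]/q[2]
E
python3 - <<'E'
from h import *
o=bot.get_obs(); print({k:np.round(v,3).tolist() for k,v in o.items()})
for n in ['scene','top','wrist']:
    c=shot(n,n+'0.png'); print(n,np.round(c['eye'],3),np.round(c['rotation'],3).tolist(),np.round(c['intrinsics'],1).tolist())
    for t in ['box_1','carrier','bar','bar_handle','timer']:
        for r in bot.trace(t,c): print(t,round(r['confidence'],2),np.round(r['rect'],1))
E
```

```text
pics
{'clock': 0.0, 'joint_pos': [1.215, 0.241, 0.004, 1.335, 0.0, 1.571], 'joint_vel': [0.001, 0.0, 0.001, 0.001, 0.0, -0.001], 'tau': [-0.0, -37.231, 25.241, 0.017, -0.0, 0.0], 'eef_pos': [0.174, 0.468, 0.249], 'tool_rot': [0.177, 0.984, -0.001, -0.0], 'ft_force': [0.668, -0.348, -0.126], 'ft_torque': [-0.019, -0.025, 0.016], 'grip_width': 0.085}
scene [ 0.262 -0.134  1.002] [0.932, -0.269, 0.072, -0.231] [[456.5, 0.0, 280.0], [0.0, 456.5, 202.9], [0.0, 0.0, 1.0]]
box_1 0.96 [323.4 301.2  57.8  56.6]
box_1 0.67 [391.6 259.3  60.5  56.2]
box_1 0.56 [235.7 246.8  53.   55.2]
carrier 0.61 [225.8 220.5  95.3 129.6]
carrier 0.42 [234.9 180.7  21.9  29.5]
bar 0.93 [213.  181.5  38.2  44. ]
bar_handle 0.69 [206.6 184.1  39.1  49.7]
timer 0.91 [235.8 179.8  21.7  29.9]
timer 0.46 [227.6 219.9  92.5 128. ]
top [0.472 0.249 1.027] [-0.699, 0.715, -0.023, 0.015] [[395.7, 0.0, 284.3], [0.0, 395.7, 211.1], [0.0, 0.0, 1.0]]
box_1 0.98 [357.8 220.1  46.2  39. ]
box_1 0.59 [357.6 146.2  47.4  38. ]
carrier 0.97 [262.1 265.6  93.   60.3]
bar 0.77 [231.6 267.5  28.9  57.4]
bar_handle 0.72 [230.4 267.6  33.3  56.5]
timer 0.74 [211.3 226.3  30.3  30.3]
wrist [0.106 0.494 0.375] [0.812, 0.565, 0.083, 0.12] [[330.7, 0.0, 277.7], [0.0, 330.7, 212.1], [0.0, 0.0, 1.0]]
carrier 0.63 [226.7 341.1 119.2  63.9]
bar 0.32 [228.1 339.6 117.6  61.5]
```

```bash
sed -i "s/^def ray/from scipy.spatial.transform import Rotation as Ro\ndef ray/; s/np.array(c\['rotation'\])/Ro.from_quat(c['rotation']).as_matrix()/" h.py; python3 -c "
import cv2
a=cv2.imread('pics/top0.png')[100:340,170:420];cv2.imwrite('pics/top0c.png',cv2.resize(a,None,fx=2.4,fy=2.4,interpolation=2))
a=cv2.imread('pics/scene0.png')[140:350,160:440];cv2.imwrite('pics/scene0c.png',cv2.resize(a,None,fx=2.4,fy=2.4,interpolation=2))"
```

```text
(no output)
```

View pics/top0.png

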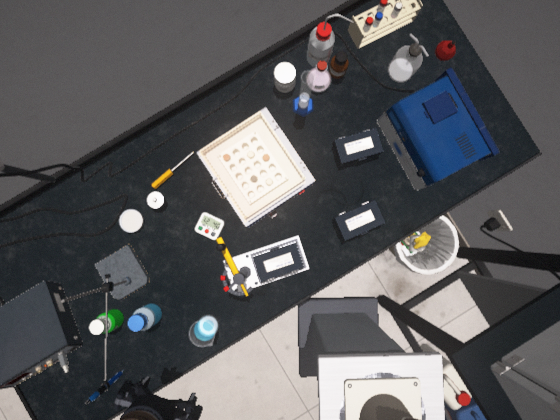

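View pics/scene0.png

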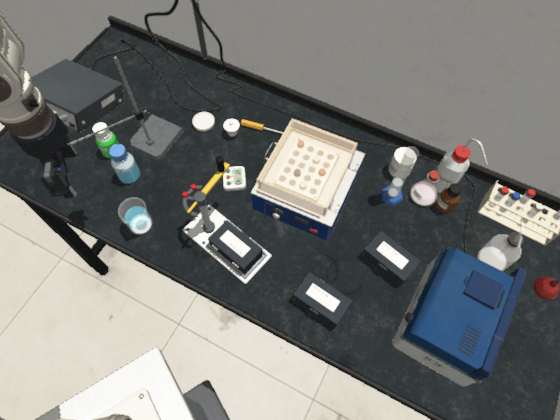

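View pics/wrist0.png

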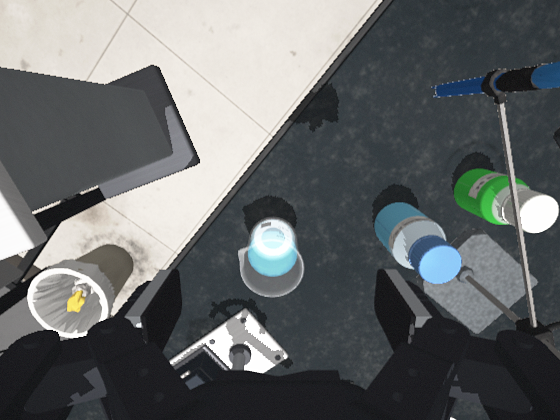

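```bash
sleep 1
```

```text
(no output)
```

View pics/top0c.png

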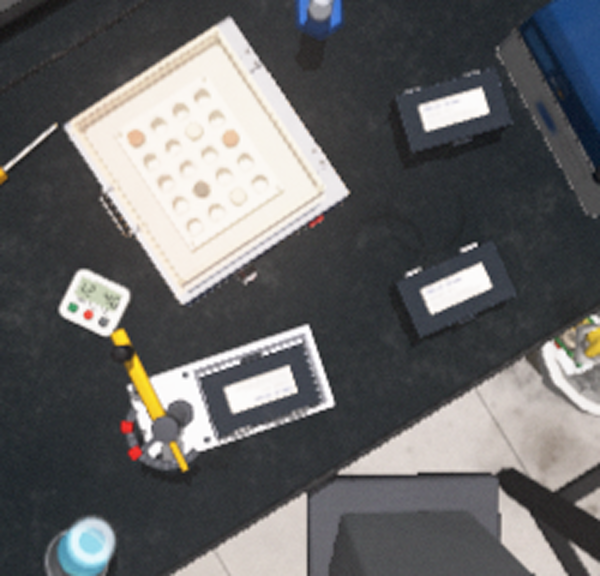

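View pics/scene0c.png

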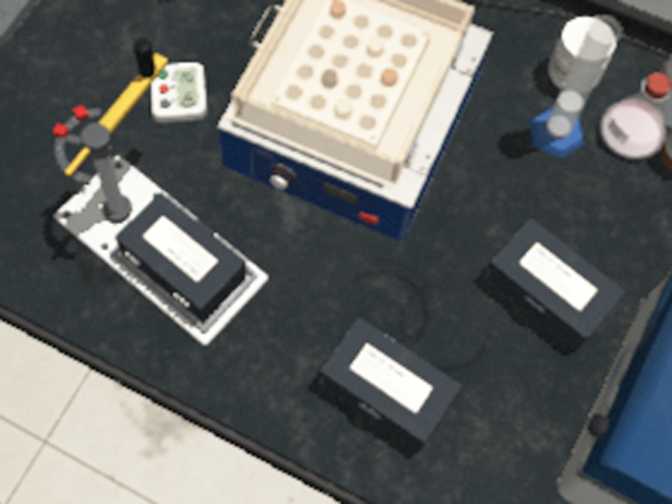

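```bash
cat >> h.py <<'E'
from scipy.optimize import minimize
def cub(x,y,a,hx,hy,z0,z1):
    c,s=np.cos(a),np.sin(a)
    return [(x+c*u-s*v,y+s*u+c*v,z) for z in (z0,z1) for u in (-hx,hx) for v in (-hy,hy)]
def mask(c,pts):
    S=8; q=np.array([proj(c,p) for p in pts])
    h=cv2.convexHull((q*16).astype(np.int32).reshape(-1,1,2))
    m=np.zeros((420,560),np.uint8); cv2.fillConvexPoly(m,h,1,lineType=8,shift=4); return m>0
def boxpts(x,y,a):
    c,s=np.cos(a),np.sin(a)
    P=cub(x,y,a,.031,.055,0,.044)
    P+= [(x+c*u-s*v,y+s*u+c*v,z) for u,v,z in [(-.036,-.011,.038),(-.036,.011,.038),(-.036,-.011,.033),(-.036,.011,.033)]]
    return P
def fit(cs,regs,x0,f):
    def cost(p):
        s=0
        for c,r in zip(cs,regs):
            m=mask(c,f(*p)); s+=1-(m&r).sum()/max(1,(m|r).sum())
        return s
    best=None
    for da in (-.1,0,.1):
        r=minimize(cost,[x0[0],x0[1],x0[2]+da],method='Nelder-Mead',options=dict(initial_simplex=np.array([x0,[x0[0]+.01,x0[1],x0[2]+da],[x0[0],x0[1]+.01,x0[2]-da],[x0[0]-.01,x0[1]-.01,x0[2]+.08]]),maxiter=300,xatol=1e-4,fatol=1e-5))
        if best is None or r.fun<best.fun: best=r
    return best
def ang(c,reg,z):
    (u,v),(w,h),t=cv2.minAreaRect(np.argwhere(reg)[:,::-1].astype(np.float32))
    b=cv2.boxPoints(((u,v),(w,h),t)); W=[ray(c,p,z) for p in b]
    e=[W[1]-W[0],W[2]-W[1]]; l=max(e,key=np.linalg.norm)
    return ray(c,(u,v),z), np.arctan2(l[1],l[0]), [np.linalg.norm(q) for q in e]
E
python3 - <<'E'
from h import *
T=shot('top','t1.png'); S=shot('scene','s1.png')
print('timer',[ (round(r['confidence'],2),ray(T,r['rect'][:2],.018)) for r in bot.trace('timer',T)])
tb=bot.trace('box_1',T); sb=bot.trace('box_1',S)
for r in tb:
    p,a,l=ang(T,r['region'],.03); print('T',r['confidence'],p.round(3),round(a,3),np.round(l,3),r['rect'])
    sr=[q for q in sb if np.linalg.norm(ray(S,q['rect'][:2],.03)-p)<.06]
    for q in sr: print('  S',ray(S,q['rect'][:2],.03).round(3))
    for fl in (0,np.pi):
      if sr:
        f=fit([T,S],[r['region'],sr[0]['region']],[p[0],p[1],a-np.pi/2+fl],boxpts); print('  both',f.x.round(4),round(f.fun,3))
        f=fit([S],[sr[0]['region']],[p[0],p[1],a-np.pi/2+fl],boxpts); print('  S',f.x.round(4),round(f.fun,3))
      f=fit([T],[r['region']],[p[0],p[1],a-np.pi/2+fl],boxpts); print('  T',f.x.round(4),round(f.fun,3))
for n,c in (('T',T),('S',S)):
  for r in bot.trace('carrier',c):
    p,a,l=ang(c,r['region'],.008); print(n,'carrier',r['confidence'],p.round(3),round(a,3),np.round(l,3))
E
```

```text
timer [(0.71, array([0.4925149 , 0.42598643, 0.018     ]))]
T 0.78 [0.496 0.05  0.03 ] -1.206 [0.117 0.07 ] [357.2, 219.4, 46.2, 40.4]
  S [0.502 0.05  0.03 ]
  both [ 0.4952  0.0504 -2.759 ] 0.159
  S [ 0.4956  0.0507 -2.7696] 0.068
  T [ 0.4961  0.0496 -2.7621] 0.082
  both [0.4982 0.0512 0.3806] 0.126
  S [0.4982 0.0513 0.3784] 0.044
  T [0.4985 0.0508 0.3712] 0.081
T 0.58 [0.685 0.046 0.03 ] -1.298 [0.122 0.073] [358.4, 146.6, 50.2, 37.9]
  S [0.685 0.041 0.03 ]
  both [ 0.6846  0.0468 -2.8792] 0.114
  S [ 0.6852  0.0483 -2.9063] 0.035
  T [ 0.6847  0.0446 -2.8701] 0.041
  both [0.686  0.0474 0.2687] 0.098
  S [0.6858 0.0482 0.2575] 0.035
  T [0.6856 0.0453 0.2608] 0.03
T carrier 0.61 [0.387 0.296 0.008] -1.568 [0.235 0.147]
S carrier 0.81 [0.425 0.332 0.008] -1.374 [0.214 0.294]
```

```bash
python3 - <<'E'
from h import *
T=shot('top','t2.png'); S=shot('scene','s2.png')
for c,ps in ((T,[(297.1,235.4),(309.2,268.8)]),(S,[(271.7,255),(245.4,282.5),(183.8,228.3),(209.2,205.4)])):
    W=[ray(c,p,.008) for p in ps]; print(np.round(W,4).tolist())
    for i in range(len(W)-1): d=W[i+1]-W[i]; print(np.linalg.norm(d).round(4),np.arctan2(d[1],d[0]).round(3))
a=cv2.imread('pics/t2.png')[215:320,200:330];cv2.imwrite('pics/t2c.png',cv2.resize(a,None,fx=5,fy=5,interpolation=2))
a=cv2.imread('pics/s2.png')[145:290,170:285];cv2.imwrite('pics/s2c.png',cv2.resize(a,None,fx=4,fy=4,interpolation=2))
E
```

```text
[[0.4624, 0.2048, 0.008], [0.3763, 0.1759, 0.008]]
0.0908 -2.818
[[0.4632, 0.2019, 0.008], [0.3781, 0.1772, 0.008], [0.3211, 0.3713, 0.008], [0.4017, 0.3939, 0.008]]
0.0887 -2.858
0.2024 1.856
0.0837 0.272
```

View pics/t2c.png

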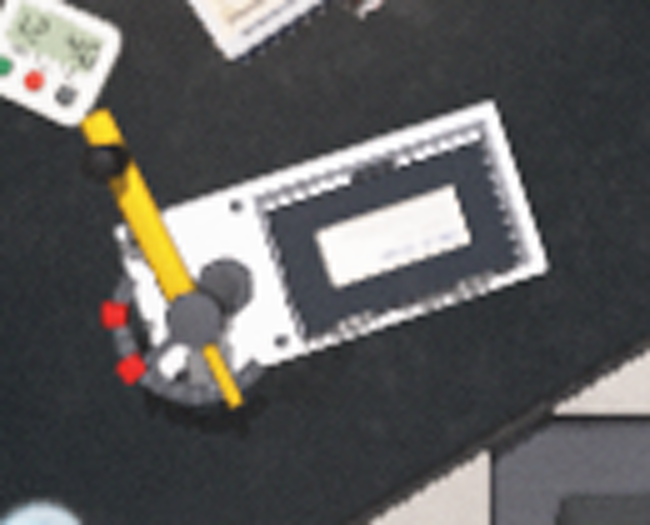

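View pics/s2c.png

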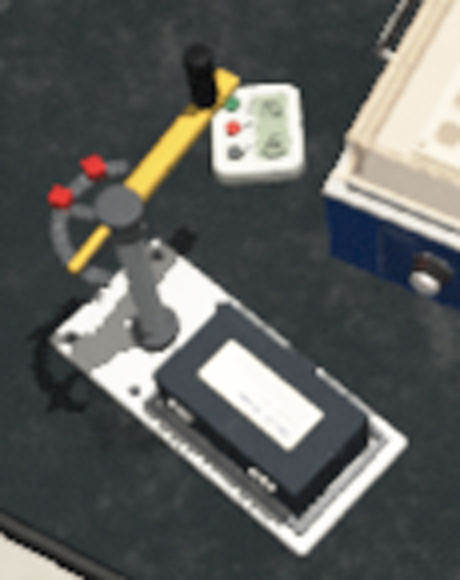

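```bash
python3 - <<'E'
from h import *
T=shot('top','t3.png'); S=shot('scene','s3.png')
def f(c,ps,z):
    W=np.array([ray(c,p,z) for p in ps])[:,:2]; n=len(W)
    print(W.round(4).tolist(),'c',W.mean(0).round(4),[ (np.linalg.norm(W[(i+1)%n]-W[i]).round(3), np.arctan2(*(W[(i+1)%n]-W[i])[::-1]).round(3)) for i in range(n)])
t=lambda x,y:(200+x/5,215+y/5); s=lambda x,y:(170+x/4,145+y/4)
f(T,[t(268,208),t(478,138),t(527,262),t(305,340)],.052)
f(T,[t(315,237),t(455,186),t(470,240),t(335,288)],.052)
f(S,[s(222,307),s(368,410),s(302,505),s(160,372)],.052)
f(S,[s(231,338),s(324,412),s(290,451),s(197,375)],.052)
f(T,[t(195,318),t(105,160)],.165)
f(T,[t(105,160)],.207)
f(S,[s(119,205)],.165); f(S,[s(200,52)],.207)
f(T,[t(238,205),t(281,341)],.008)
f(T,[t(493,101),t(547,268)],.008)
E
```

```text
[[0.4134, 0.3146], [0.4453, 0.2108], [0.3841, 0.1883], [0.3488, 0.2978]] c [0.3979 0.2529] [(np.float64(0.109), np.float64(-1.273)), (np.float64(0.065), np.float64(-2.789)), (np.float64(0.115), np.float64(1.882)), (np.float64(0.067), np.float64(0.255))]
[[0.3988, 0.2919], [0.422, 0.2227], [0.3955, 0.216], [0.3737, 0.2826]] c [0.3975 0.2533] [(np.float64(0.073), np.float64(-1.246)), (np.float64(0.027), np.float64(-2.893)), (np.float64(0.07), np.float64(1.887)), (np.float64(0.027), np.float64(0.355))]
[[0.4072, 0.3131], [0.4453, 0.2139], [0.3859, 0.1853], [0.3578, 0.296]] c [0.3991 0.252 ] [(np.float64(0.106), np.float64(-1.204)), (np.float64(0.066), np.float64(-2.693)), (np.float64(0.114), np.float64(1.82)), (np.float64(0.052), np.float64(0.332))]
[[0.402, 0.2932], [0.4239, 0.2259], [0.3961, 0.2159], [0.3746, 0.2833]] c [0.3992 0.2546] [(np.float64(0.071), np.float64(-1.257)), (np.float64(0.03), np.float64(-2.795)), (np.float64(0.071), np.float64(1.88)), (np.float64(0.029), np.float64(0.345))]
[[0.3736, 0.3394], [0.4426, 0.3772]] c [0.4081 0.3583] [(np.float64(0.079), np.float64(0.502)), (np.float64(0.079), np.float64(-2.64))]
[[0.444, 0.371]] c [0.444 0.371] [(np.float64(0.0), np.float64(0.0))]
[[0.3732, 0.34]] c [0.3732 0.34  ] [(np.float64(0.0), np.float64(0.0))]
[[0.4454, 0.3746]] c [0.4454 0.3746] [(np.float64(0.0), np.float64(0.0))]
[[0.4127, 0.3329], [0.3431, 0.3122]] c [0.3779 0.3226] [(np.float64(0.073), np.float64(-2.853)), (np.float64(0.073), np.float64(0.289))]
[[0.4629, 0.2009], [0.3768, 0.1754]] c [0.4198 0.1881] [(np.float64(0.09), np.float64(-2.853)), (np.float64(0.09), np.float64(0.289))]
```

```bash
python3 - <<'E'
from h import *
T=shot('top','t4.png')
a,b=[ray(T,(170+x/2.4,100+y/2.4),0)[:2] for x,y in ((500,45),(590,215))]
d=(b-a)/np.linalg.norm(b-a); n=np.array([-d[1],d[0]])
for p in [(.686,.047),(.4985,.051)]: print(a,b,(np.array(p)-a)@n, np.arctan2(d[1],d[0]))
o=bot.get_obs();R=Ro.from_quat(o['tool_rot']).as_matrix()
print(R.round(3)); 
for tgt,yaw in [((.497,.052,.12),.38)]:
    dlt=R.T@(np.array(tgt)-o['eef_pos']); cur=np.arctan2(R[1,1],R[0,1]); print(dlt/.025, (cur-yaw)/.15)
E
```

```text
[ 0.76470538 -0.01766227] [ 0.57485135 -0.10936989] -0.09245865850052788 -2.6916026090424565
[ 0.76470538 -0.01766227] [ 0.57485135 -0.10936989] -0.17761482105547002 -2.6916026090424565
[[-0.937  0.348 -0.   ]
 [ 0.348  0.937  0.   ]
 [ 0.     0.    -1.   ]]
[-17.91103097 -11.12703396   5.21196324] 5.56696678682488
```

```bash
python3 -m handwheel '[{"dx":-1,"dy":-0.62},{"dx":-1,"dy":-0.62},{"dx":-1,"dy":-0.62},{"dx":-1,"dy":-0.62},{"dx":-1,"dy":-0.62},{"dx":-1,"dy":-0.62},{"dx":-1,"dy":-0.62},{"dx":-1,"dy":-0.62},{"dx":-1,"dy":-0.62},{"dx":-1,"dy":-0.62},{"dx":-1,"dy":-0.62},{"dx":-1,"dy":-0.62}]' 1
python3 -m handwheel '[{"dx":-1,"dy":-0.62},{"dx":-1,"dy":-0.62},{"dx":-1,"dy":-0.62},{"dx":-1,"dy":-0.62},{"dx":-1,"dy":-0.62},{"dx":-0.9,"dy":-0.59},{"az":0.93,"dz":0.5},{"az":0.93,"dz":0.5},{"az":0.93,"dz":0.5},{"az":0.93,"dz":0.5},{"az":0.93,"dz":0.5},{"az":0.93,"dz":0.5}]'
cat >> h.py <<'E'
def go(tgt,yaw):
    o=bot.get_obs();R=Ro.from_quat(o['tool_rot']).as_matrix()
    cur=np.arctan2(R[1,1],R[0,1])
    c,s=np.cos(yaw),np.sin(yaw)
    Rt=np.array([[-s,c,0],[c,s,0],[0,0,-1.]])
    dw=np.array(tgt)-o['eef_pos']
    print('clock',round(o['clock'],2),'pos',o['eef_pos'].round(4),'yaw',round(cur,3),'w',round(o['grip_width'],4),'F',np.round(o['ft_force'],1))
    print('tool units now-frame',(R.T@dw/.025).round(2),'target-frame',(Rt.T@dw/.025).round(2),'az',round((cur-yaw)/.15,2),'tilt',R[:,2].round(3))
E
python3 - <<'E'
from h import *
go((.4966,.0503,.037),.38)
c=shot('wrist','w1.png')
S=shot('scene','s5.png'); T=shot('top','t5.png')
rs=[r for r in bot.trace('box_1',c)]
for r in rs: print(r['confidence'],r['rect'],ray(c,r['rect'][:2],.04).round(4))
E
```

```text
clock 1.5 pos [0.1741 0.4687 0.2503] yaw 1.215 w 0.0856 F [0.6 0.4 0. ]
tool units now-frame [-17.92 -11.2    8.53] target-frame [-20.33   5.77   8.53] az 5.57 tilt [-0.  0. -1.]invalid input
invalid input
```

View pics/w1.png

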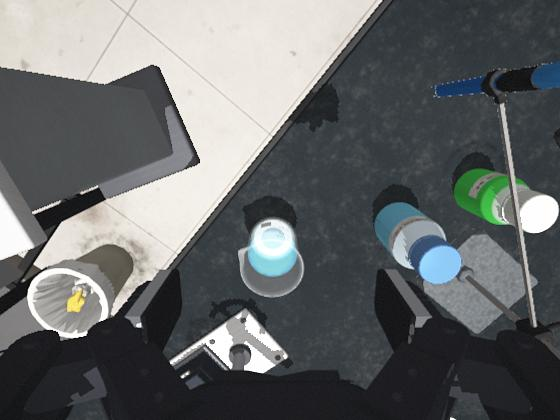

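```bash
python3 -m handwheel '[{"dx":-1,"dy":-0.62,"dz":0,"ax":0,"ay":0,"az":0},{"dx":-1,"dy":-0.62,"dz":0,"ax":0,"ay":0,"az":0},{"dx":-1,"dy":-0.62,"dz":0,"ax":0,"ay":0,"az":0},{"dx":-1,"dy":-0.62,"dz":0,"ax":0,"ay":0,"az":0},{"dx":-1,"dy":-0.62,"dz":0,"ax":0,"ay":0,"az":0},{"dx":-1,"dy":-0.62,"dz":0,"ax":0,"ay":0,"az":0},{"dx":-1,"dy":-0.62,"dz":0,"ax":0,"ay":0,"az":0},{"dx":-1,"dy":-0.62,"dz":0,"ax":0,"ay":0,"az":0},{"dx":-1,"dy":-0.62,"dz":0,"ax":0,"ay":0,"az":0},{"dx":-1,"dy":-0.62,"dz":0,"ax":0,"ay":0,"az":0},{"dx":-1,"dy":-0.62,"dz":0,"ax":0,"ay":0,"az":0},{"dx":-1,"dy":-0.62,"dz":0,"ax":0,"ay":0,"az":0}]' 1
```

```text
clock: 2.9
eef_pos: [0.3913, 0.1888, 0.2505]
tool_rot: [0.177, 0.984, 0.0, 0.0]
ft_force: [0.4, 0.7, 0.4]
grip_width: 0.0856
```

```bash
python3 -m handwheel '[{"dx":-1,"dy":-0.62,"dz":0,"ax":0,"ay":0,"az":0},{"dx":-1,"dy":-0.62,"dz":0,"ax":0,"ay":0,"az":0},{"dx":-1,"dy":-0.62,"dz":0,"ax":0,"ay":0,"az":0},{"dx":-1,"dy":-0.62,"dz":0,"ax":0,"ay":0,"az":0},{"dx":-1,"dy":-0.62,"dz":0,"ax":0,"ay":0,"az":0},{"dx":-0.9,"dy":-0.62,"dz":0,"ax":0,"ay":0,"az":0},{"dx":0,"dy":0,"dz":0.5,"ax":0,"ay":0,"az":0.93},{"dx":0,"dy":0,"dz":0.5,"ax":0,"ay":0,"az":0.93},{"dx":0,"dy":0,"dz":0.5,"ax":0,"ay":0,"az":0.93},{"dx":0,"dy":0,"dz":0.5,"ax":0,"ay":0,"az":0.93},{"dx":0,"dy":0,"dz":0.5,"ax":0,"ay":0,"az":0.93},{"dx":0,"dy":0,"dz":0.5,"ax":0,"ay":0,"az":0.93}]'
python3 - <<'E'
from h import *
go((.4966,.0503,.037),.38)
c=shot('wrist','w1.png')
rs=[r for r in bot.trace('box_1',c)]
for r in rs: print(r['confidence'],r['rect'],ray(c,r['rect'][:2],.04).round(4))
im=c['img'].copy()
q=np.array([proj(c,p) for p in boxpts(.4985,.051,.38)])
for a in q: cv2.circle(im,tuple(int(v) for v in a),3,(255,0,0),-1)
cv2.imwrite('pics/w1o.png',im[:,:,::-1])
E
```

```text
clock: 4.1
eef_pos: [0.4965, 0.0512, 0.1748]
tool_rot: [0.564, 0.826, 0.0, 0.0]
ft_force: [-0.3, -0.5, 0.3]
grip_width: 0.0852
clock 4.1 pos [0.4965 0.0512 0.1748] yaw 0.372 w 0.0852 F [-0.3 -0.5  0.3]
tool units now-frame [-0.04 -0.01  5.51] target-frame [-0.04 -0.01  5.51] az -0.05 tilt [ 0. -0. -1.]
0.67 [279.1, 203.2, 89.3, 137.0] [0.4977 0.0536 0.04  ]
0.61 [476.6, 275.6, 119.1, 130.9] [0.6815 0.0554 0.04  ]
```

View pics/w1o.png

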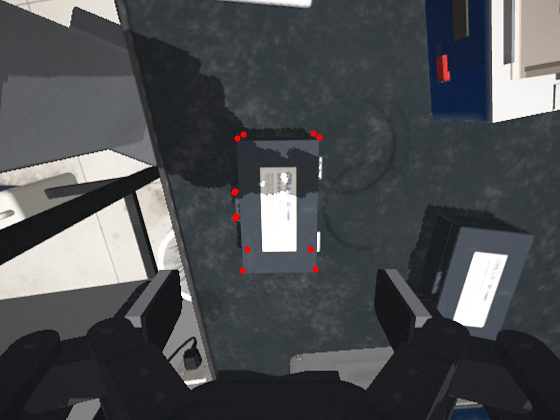

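```bash
python3 -m handwheel '[{"dx":0,"dy":0,"dz":0.8,"ax":0,"ay":0,"az":0},{"dx":0,"dy":0,"dz":0.8,"ax":0,"ay":0,"az":0},{"dx":0,"dy":0,"dz":0.8,"ax":0,"ay":0,"az":0},{"dx":0,"dy":0,"dz":0.8,"ax":0,"ay":0,"az":0},{"dx":0,"dy":0,"dz":0.8,"ax":0,"ay":0,"az":0},{"dx":0,"dy":0,"dz":0.8,"ax":0,"ay":0,"az":0},{"dx":0,"dy":0,"dz":0.5,"ax":0,"ay":0,"az":0},{"dx":0,"dy":0,"dz":0.2,"ax":0,"ay":0,"az":0}]' 1
python3 -m handwheel '[{"dx":0,"dy":0,"dz":0,"ax":0,"ay":0,"az":0},{"dx":0,"dy":0,"dz":0,"ax":0,"ay":0,"az":0},{"dx":0,"dy":0,"dz":0,"ax":0,"ay":0,"az":0},{"dx":0,"dy":0,"dz":0,"ax":0,"ay":0,"az":0},{"dx":0,"dy":0,"dz":0,"ax":0,"ay":0,"az":0},{"dx":0,"dy":0,"dz":0,"ax":0,"ay":0,"az":0}]' -1
python3 - <<'E'
from h import *
go((.4966,.0503,.037),.38)
c=shot('wrist','w2.png')
E
```

```text
clock: 5.0
eef_pos: [0.496, 0.0512, 0.0371]
tool_rot: [0.561, 0.828, -0.0, -0.001]
ft_force: [-0.4, 0.4, 0.8]
grip_width: 0.0856
clock: 5.6
eef_pos: [0.4975, 0.0514, 0.0388]
tool_rot: [0.562, 0.827, 0.001, 0.001]
ft_force: [0.4, 0.9, 5.2]
grip_width: 0.0658
clock 5.6 pos [0.4975 0.0514 0.0388] yaw 0.378 w 0.0658 F [0.4 0.9 5.2]
tool units now-frame [-0.03 -0.05  0.07] target-frame [-0.03 -0.05  0.07] az -0.01 tilt [ 0.002  0.    -1.   ]
```

View pics/w2.png

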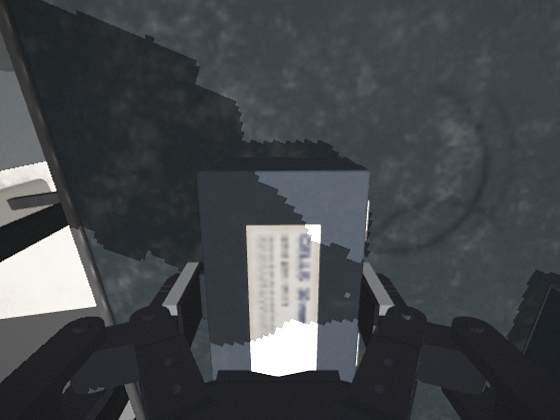

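```bash
python3 -m handwheel '[{"dx":0,"dy":0,"dz":-0.3,"ax":0,"ay":0,"az":0},{"dx":0,"dy":0,"dz":-0.6,"ax":0,"ay":0,"az":0},{"dx":0,"dy":0,"dz":-0.9,"ax":0,"ay":0,"az":0},{"dx":0,"dy":0,"dz":-0.9,"ax":0,"ay":0,"az":0},{"dx":0,"dy":0,"dz":-0.9,"ax":0,"ay":0,"az":0.3},{"dx":0,"dy":0,"dz":-0.9,"ax":0,"ay":0,"az":0.3},{"dx":0,"dy":0,"dz":-0.3,"ax":0,"ay":0,"az":0},{"dx":0,"dy":0,"dz":0,"ax":0,"ay":0,"az":0}]' -1
cat >> h.py <<'E'
def hand(c,far,L,R,dz):
    # lid far edge mid px etc; lid plane at TCPz+dz; returns offsets along tool x,y
    o=bot.get_obs();Rm=Ro.from_quat(o['tool_rot']).as_matrix(); z=o['eef_pos'][2]+dz
    for p in (far,L,R): print('tool xy',(Rm.T@(ray(c,p,z)-o['eef_pos']))[:2].round(4))
E
python3 - <<'E'
from h import *
go((.3966,.2524,.13),.285)
c=shot('wrist','w3.png'); T=shot('top','t6.png'); S=shot('scene','s6.png')
a=cv2.imread('pics/s6.png')[140:350,160:440];cv2.imwrite('pics/s6c.png',cv2.resize(a,None,fx=2.4,fy=2.4,interpolation=2))
E
```

```text
clock: 6.45
eef_pos: [0.4969, 0.0513, 0.1586]
tool_rot: [0.598, 0.802, 0.001, 0.001]
ft_force: [0.5, 0.8, -1.1]
grip_width: 0.0661
clock 6.45 pos [0.4969 0.0513 0.1586] yaw 0.289 w 0.0661 F [ 0.5  0.8 -1.1]
tool units now-frame [ 8.85 -1.56  1.14] target-frame [ 8.85 -1.59  1.14] az 0.03 tilt [ 0.002  0.    -1.   ]
```

View pics/w3.png

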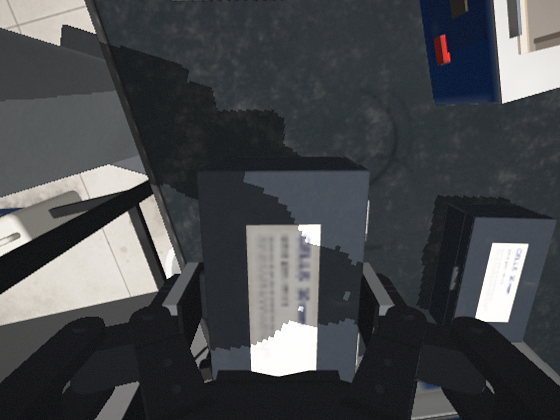

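View pics/s6c.png

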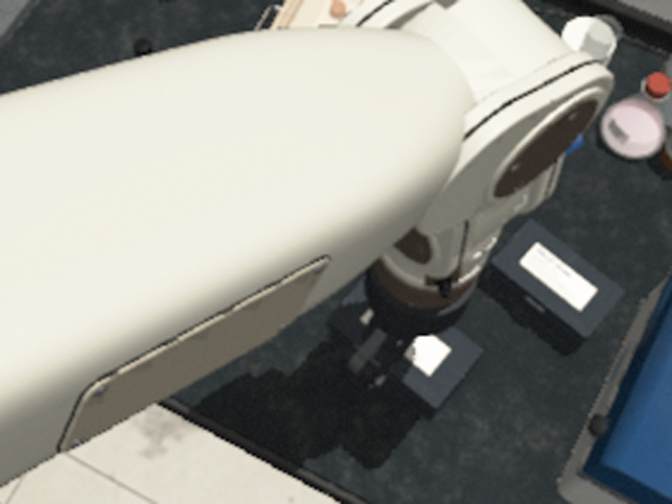

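```bash
python3 - <<'E'
from h import *
c=bot.camera('wrist'); hand(c,(283,171),(199,172),(368,171),.005); hand(c,(283,225),(247,225),(320,225),.005)
hand(c,(283,374),(249,374),(316,374),.005)
E
```

```text
tool xy [0.0523 0.0028]
tool xy [ 0.0519 -0.0278]
tool xy [0.0523 0.0337]
tool xy [0.0315 0.0029]
tool xy [ 0.0315 -0.0108]
tool xy [0.0315 0.0171]
tool xy [-0.0383  0.0033]
tool xy [-0.0384 -0.0118]
tool xy [-0.0383  0.0179]
```

```bash
python3 -m handwheel '[{"dx":0.5,"dy":-0.1,"dz":0,"ax":0,"ay":0,"az":0.03},{"dx":0.9,"dy":-0.16,"dz":0,"ax":0,"ay":0,"az":0},{"dx":0.9,"dy":-0.16,"dz":0,"ax":0,"ay":0,"az":0},{"dx":0.9,"dy":-0.16,"dz":0,"ax":0,"ay":0,"az":0},{"dx":0.9,"dy":-0.16,"dz":0,"ax":0,"ay":0,"az":0},{"dx":0.9,"dy":-0.16,"dz":0,"ax":0,"ay":0,"az":0},{"dx":0.9,"dy":-0.16,"dz":0,"ax":0,"ay":0,"az":0},{"dx":0.9,"dy":-0.16,"dz":0,"ax":0,"ay":0,"az":0},{"dx":0.9,"dy":-0.16,"dz":0,"ax":0,"ay":0,"az":0},{"dx":0.7,"dy":-0.16,"dz":0,"ax":0,"ay":0,"az":0},{"dx":0.57,"dy":-0.07,"dz":0,"ax":0,"ay":0,"az":0},{"dx":0,"dy":0,"dz":0,"ax":0,"ay":0,"az":0}]' -1
python3 - <<'E'
from h import *
go((.3953,.2552,.0908),.285)
c=shot('wrist','w4.png');T=shot('top','t7.png')
E
```

```text
clock: 7.85
eef_pos: [0.3934, 0.2569, 0.1572]
tool_rot: [0.599, 0.801, -0.0, -0.001]
ft_force: [-0.1, -0.2, -1.7]
grip_width: 0.0658
clock 7.85 pos [0.3934 0.2569 0.1572] yaw 0.287 w 0.0658 F [-0.1 -0.2 -1.7]
tool units now-frame [-0.09  0.06  2.65] target-frame [-0.09  0.05  2.65] az 0.01 tilt [-0.001 -0.    -1.   ]
```

View pics/w4.png

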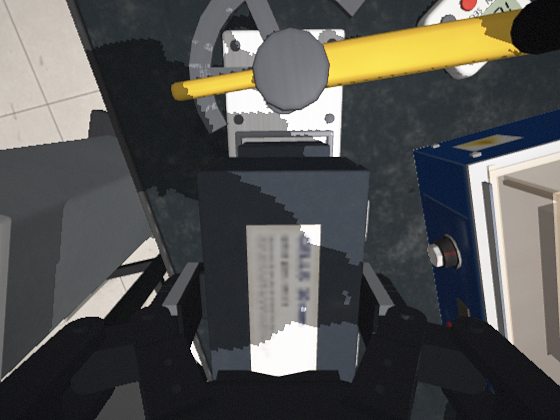

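View pics/t7.png

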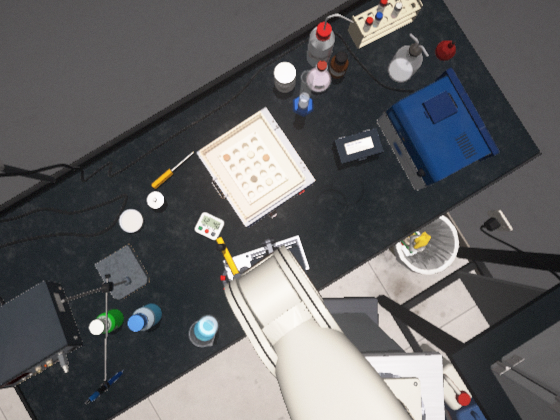

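```bash
python3 - <<'E'
from h import *
c=bot.camera('wrist')
o=bot.get_obs();Rm=Ro.from_quat(o['tool_rot']).as_matrix()
for n,p,z in [('hL',(242,119),.008),('hR',(329,119),.008),('eL',(229.5,140),.008),('eR',(341.5,140),.008),('post',(291,69),.165),('rimouterend',(284,131),.014),('eL2',(225,38),.008),('eR2',(344,31),.008),('lowfar',(283,142),.052)]:
    print(n,(Rm.T@(ray(c,p,z)-o['eef_pos']))[:2].round(4))
E
```

```text
hL [ 0.0677 -0.0279]
hR [0.0679 0.0414]
eL [ 0.0513 -0.0386]
eR [0.0515 0.0523]
post [0.0867 0.0049]
rimouterend [0.0588 0.0055]
eL2 [ 0.1259 -0.0389]
eR2 [0.1307 0.0495]
lowfar [0.0536 0.0042]
```

```bash
python3 -m handwheel '[{"dx":-0.04,"dy":0.09,"dz":0.4,"ax":0,"ay":0,"az":0},{"dx":0,"dy":0,"dz":0.6,"ax":0,"ay":0,"az":0},{"dx":0,"dy":0,"dz":0.6,"ax":0,"ay":0,"az":0},{"dx":0,"dy":0,"dz":0.4,"ax":0,"ay":0,"az":0},{"dx":0,"dy":0,"dz":0.25,"ax":0,"ay":0,"az":0},{"dx":0,"dy":0,"dz":0.15,"ax":0,"ay":0,"az":0},{"dx":0,"dy":0,"dz":0.1,"ax":0,"ay":0,"az":0},{"dx":0,"dy":0,"dz":0,"ax":0,"ay":0,"az":0}]' -1
python3 - <<'E'
from h import *
go((.3953,.2552,.0908),.285)
E
```

```text
clock: 8.8
eef_pos: [0.3976, 0.255, 0.0953]
tool_rot: [0.6, 0.8, 0.0, 0.0]
ft_force: [-0.2, -0.1, -1.5]
grip_width: 0.0661
clock 8.8 pos [0.3976 0.255  0.0953] yaw 0.283 w 0.0661 F [-0.2 -0.1 -1.5]
tool units now-frame [ 0.03 -0.09  0.18] target-frame [ 0.03 -0.09  0.18] az -0.01 tilt [ 0.  0. -1.]
```

```bash
python3 -m handwheel '[{"dx":0,"dy":0,"dz":0.06,"ax":0,"ay":0,"az":0},{"dx":0,"dy":0,"dz":0.06,"ax":0,"ay":0,"az":0},{"dx":0,"dy":0,"dz":0.04,"ax":0,"ay":0,"az":0},{"dx":0,"dy":0,"dz":0,"ax":0,"ay":0,"az":0}]' -1
python3 -m handwheel '[{"dx":0,"dy":0,"dz":0.04,"ax":0,"ay":0,"az":0},{"dx":0,"dy":0,"dz":0,"ax":0,"ay":0,"az":0}]' -1
```

```text
clock: 9.2
eef_pos: [0.3974, 0.255, 0.0913]
tool_rot: [0.6, 0.8, -0.0, -0.0]
ft_force: [0.2, -0.1, -1.7]
grip_width: 0.0658
clock: 9.4
eef_pos: [0.3975, 0.255, 0.0911]
tool_rot: [0.6, 0.8, 0.0, 0.0]
ft_force: [-1.8, -0.0, 4.4]
grip_width: 0.0661
```

```bash
python3 -m handwheel '[{"dx":0,"dy":0,"dz":0,"ax":0,"ay":0,"az":0},{"dx":0,"dy":0,"dz":0,"ax":0,"ay":0,"az":0},{"dx":0,"dy":0,"dz":0,"ax":0,"ay":0,"az":0},{"dx":0,"dy":0,"dz":0,"ax":0,"ay":0,"az":0},{"dx":0,"dy":0,"dz":-0.4,"ax":0,"ay":0,"az":0},{"dx":0,"dy":0,"dz":-0.7,"ax":0,"ay":0,"az":0},{"dx":0,"dy":0,"dz":-0.9,"ax":0,"ay":0,"az":0},{"dx":0,"dy":0,"dz":-0.9,"ax":0,"ay":0,"az":0},{"dx":0,"dy":0,"dz":-0.9,"ax":0,"ay":0,"az":0},{"dx":0,"dy":0,"dz":0,"ax":0,"ay":0,"az":0}]' 1
python3 - <<'E'
from h import *
go((.3953,.2552,.1348),.285)
c=shot('wrist','w5.png')
E
```

```text
clock: 10.4
eef_pos: [0.3995, 0.2562, 0.1892]
tool_rot: [0.6, 0.8, 0.003, 0.001]
ft_force: [0.7, 0.2, -0.5]
grip_width: 0.0851
clock 10.4 pos [0.3995 0.2562 0.1892] yaw 0.284 w 0.0851 F [ 0.7  0.2 -0.5]
tool units now-frame [ 0.   -0.19  2.17] target-frame [ 0.01 -0.17  2.17] az -0.01 tilt [ 0.006  0.004 -1.   ]
```

View pics/w5.png

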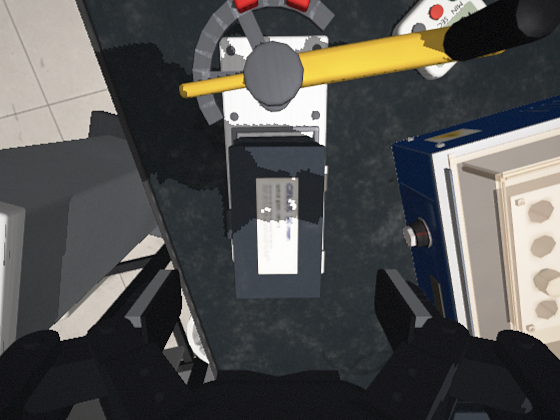

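```bash
cat >> h.py <<'E'
def tf(c,items):
    for n,p,z in items:
        o=bot.get_obs();Rm=Ro.from_quat(o['tool_rot']).as_matrix()
        r=ray(c,p,z); print(n,'tool',(Rm.T@(r-o['eef_pos']))[:2].round(4),'world',r[:2].round(4))
E
python3 - <<'E'
from h import *
c=bot.camera('wrist')
tf(c,[('hL',(234,115),.008),('hR',(317,115),.008),('post',(274,73),.165),('lid1',(231,147),.096),('lid2',(326,147),.096),('lid3',(321,297),.096),('lid4',(237,298),.096),('lab1',(256,178),.096),('lab2',(298,178),.096),('lab3',(297,274),.096),('lab4',(258,274),.096)])
E
```

```text
hL tool [ 0.0706 -0.0362] world [0.3435 0.3129]
hR tool [0.0706 0.037 ] world [0.4138 0.3335]
post tool [0.0885 0.0004] world [0.3734 0.3402]
lid1 tool [ 0.0516 -0.0279] world [0.3567 0.2969]
lid2 tool [0.0516 0.0332] world [0.4153 0.314 ]
lid3 tool [-0.0578  0.0342] world [0.4469 0.2093]
lid4 tool [-0.0585 -0.0279] world [0.3875 0.1913]
lab1 tool [ 0.0314 -0.0122] world [0.3774 0.2819]
lab2 tool [0.0314 0.0155] world [0.404  0.2897]
lab3 tool [-0.0389  0.0161] world [0.4243 0.2224]
lab4 tool [-0.0389 -0.0121] world [0.3972 0.2145]
```

```bash
python3 -m handwheel '[{"dx":-1,"dy":0.3,"dz":-0.2,"ax":0,"ay":0,"az":0},{"dx":-1,"dy":0.4,"dz":-0.2,"ax":0,"ay":0,"az":0},{"dx":-1,"dy":0.4,"dz":0,"ax":0,"ay":0,"az":0},{"dx":-1,"dy":0.4,"dz":0,"ax":0,"ay":0,"az":0},{"dx":-1,"dy":0.5,"dz":0,"ax":0,"ay":0,"az":0},{"dx":-1,"dy":0.6,"dz":0,"ax":0,"ay":0,"az":0},{"dx":-1,"dy":1,"dz":0,"ax":0,"ay":0,"az":0.13},{"dx":-1,"dy":1,"dz":0,"ax":0,"ay":0,"az":0},{"dx":-0.9,"dy":1,"dz":0,"ax":0,"ay":0,"az":0},{"dx":-0.9,"dy":1,"dz":0,"ax":0,"ay":0,"az":0},{"dx":-0.8,"dy":1,"dz":0.2,"ax":0,"ay":0,"az":0},{"dx":-0.6,"dy":1,"dz":0.2,"ax":0,"ay":0,"az":0}]' 1
python3 - <<'E'
from h import *
go((.684,.0465,.0375),.265)
c=shot('wrist','w6.png')
E
```

```text
clock: 11.7
eef_pos: [0.6814, 0.042, 0.1833]
tool_rot: [0.608, 0.794, -0.001, -0.001]
ft_force: [-0.1, 0.7, -0.5]
grip_width: 0.0854
clock 11.7 pos [0.6814 0.042  0.1833] yaw 0.263 w 0.0854 F [-0.1  0.7 -0.5]
tool units now-frame [0.14 0.16 5.83] target-frame [0.15 0.15 5.83] az -0.01 tilt [-0.003 -0.    -1.   ]
```

View pics/w6.png

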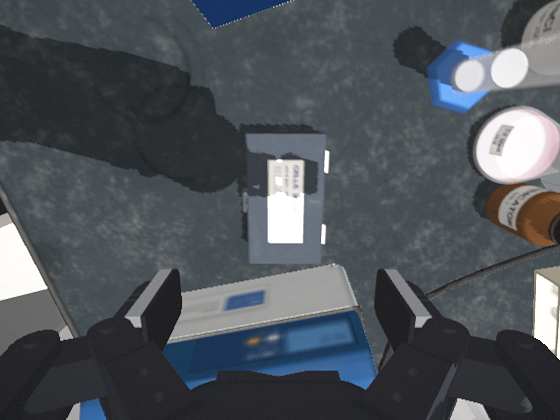

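```bash
python3 - <<'E'
from h import *
c=bot.camera('wrist')
tf(c,[('lid1',(246.5,134),.044),('lid2',(327,134),.044),('lid3',(322,263),.044),('lid4',(249,264),.044),('lab1',(267,159),.044),('lab2',(305,159),.044),('lab3',(303,243),.044),('lab4',(268,243),.044)])
for z in (0,.05,.1,.15,.2): tf(c,[(f'bot{z}',(270,280),z),(f'top{z}',(265,326),z)])
a=cv2.imread('pics/t7.png')[60:220,320:500];cv2.imwrite('pics/t7c.png',cv2.resize(a,None,fx=4,fy=4,interpolation=2))
E
```

```text
lid1 tool [ 0.0549 -0.0208] world [0.6473 0.0892]
lid2 tool [0.0549 0.0411] world [0.7071 0.1052]
lid3 tool [-0.0539  0.0416] world [7.356e-01 3.000e-04]
lid4 tool [-0.0549 -0.0216] world [ 0.6749 -0.0171]
lab1 tool [ 0.0357 -0.0052] world [0.6673 0.0747]
lab2 tool [0.0357 0.0247] world [0.6961 0.0824]
lab3 tool [-0.0353  0.0247] world [0.7145 0.0139]
lab4 tool [-0.0353 -0.0049] world [0.6859 0.0061]
bot0 tool [-0.0943 -0.0045] world [ 0.7014 -0.0507]
top0 tool [-0.1495 -0.0102] world [ 0.7101 -0.1055]
bot0.05 tool [-0.0671 -0.0033] world [ 0.6957 -0.0241]
top0.05 tool [-0.1132 -0.0081] world [ 0.703  -0.0699]
bot0.1 tool [-0.0399 -0.0022] world [0.69   0.0025]
top0.1 tool [-0.0769 -0.006 ] world [ 0.6959 -0.0343]
bot0.15 tool [-0.0126 -0.001 ] world [0.6843 0.0291]
top0.15 tool [-0.0407 -0.0039] world [0.6888 0.0013]
bot0.2 tool [0.0146 0.0002] world [0.6786 0.0558]
top0.2 tool [-0.0044 -0.0018] world [0.6816 0.0369]
```

View pics/t7c.png

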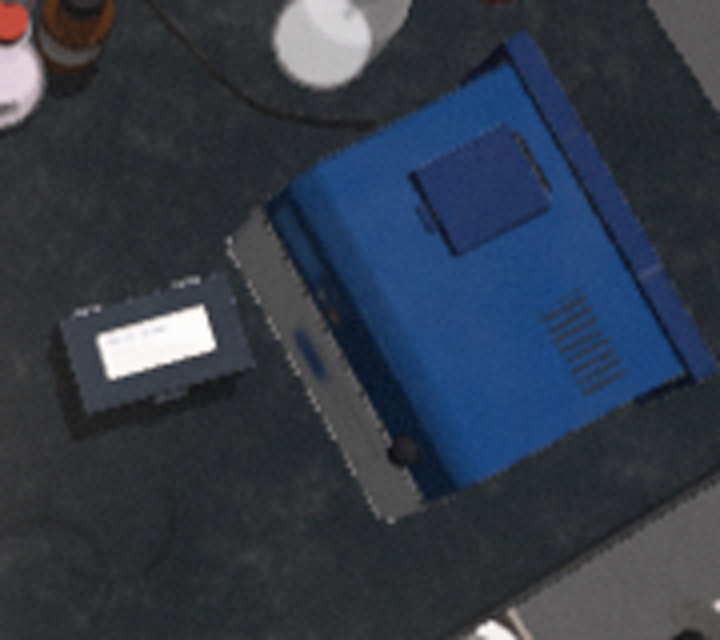

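```bash
python3 - <<'E'
from h import *
c=bot.camera('wrist');T=bot.camera('top')
def tri(a,b):
    A=[];B=[]
    for cc,p in ((c,a),(T,b)):
        d=ray(cc,p,0)-cc['eye']; d/=np.linalg.norm(d); M=np.eye(3)-np.outer(d,d); A.append(M);B.append(M@np.array(cc['eye']))
    x=np.linalg.solve(sum(A),sum(B)); o=bot.get_obs();R=Ro.from_quat(o['tool_rot']).as_matrix()
    print(x.round(3),'tool',(R.T@(x-o['eef_pos'])).round(3),[np.linalg.norm(A[i]@x-B[i]).round(3) for i in (0,1)])
tri((342,264),(377,120.5)); tri((358,308),(386.3,112))
E
```

```text
[ 0.762 -0.013  0.   ] tool [-0.076  0.065  0.182] [np.float64(0.002), np.float64(0.002)]
[ 0.763 -0.018  0.071] tool [-0.081  0.065  0.111] [np.float64(0.003), np.float64(0.003)]
```

```bash
python3 -m handwheel '[{"dx":0,"dy":0.31,"dz":0.7,"ax":0,"ay":0,"az":0},{"dx":0,"dy":0,"dz":0.8,"ax":0,"ay":0,"az":0},{"dx":0,"dy":0,"dz":0.8,"ax":0,"ay":0,"az":0},{"dx":0,"dy":0,"dz":0.8,"ax":0,"ay":0,"az":0}]' 1
python3 - <<'E'
from h import *
go((.684,.0465,.0375),.265)
c=shot('wrist','w7.png')
E
```

```text
clock: 12.3
eef_pos: [0.6874, 0.0463, 0.1065]
tool_rot: [0.607, 0.794, -0.0, -0.0]
ft_force: [-0.2, 0.4, 0.6]
grip_width: 0.0853
clock 12.3 pos [0.6874 0.0463 0.1065] yaw 0.265 w 0.0853 F [-0.2  0.4  0.6]
tool units now-frame [ 0.04 -0.13  2.76] target-frame [ 0.04 -0.13  2.76] az 0.0 tilt [-0.001  0.    -1.   ]
```

View pics/w7.png

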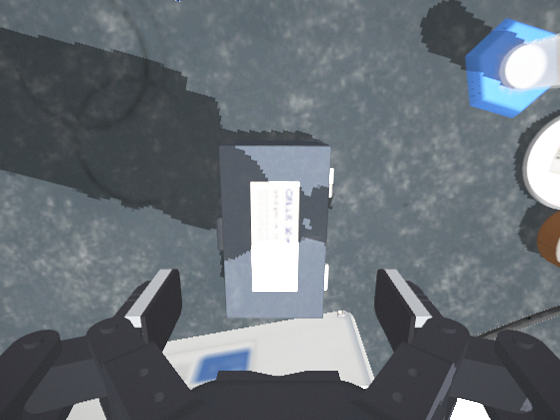

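```bash
python3 -m handwheel '[{"dx":0,"dy":-0.06,"dz":0.7,"ax":0,"ay":0,"az":0},{"dx":0,"dy":0,"dz":0.8,"ax":0,"ay":0,"az":0},{"dx":0,"dy":0,"dz":0.7,"ax":0,"ay":0,"az":0},{"dx":0,"dy":0,"dz":0.4,"ax":0,"ay":0,"az":0},{"dx":0,"dy":0,"dz":0.12,"ax":0,"ay":0,"az":0},{"dx":0,"dy":0,"dz":0,"ax":0,"ay":0,"az":0}]' 1
python3 -m handwheel '[{"dx":0,"dy":0,"dz":0,"ax":0,"ay":0,"az":0},{"dx":0,"dy":0,"dz":0,"ax":0,"ay":0,"az":0},{"dx":0,"dy":0,"dz":0,"ax":0,"ay":0,"az":0},{"dx":0,"dy":0,"dz":0,"ax":0,"ay":0,"az":0},{"dx":0,"dy":0,"dz":0,"ax":0,"ay":0,"az":0},{"dx":0,"dy":0,"dz":0,"ax":0,"ay":0,"az":0}]' -1
python3 -m handwheel '[{"dx":0,"dy":0,"dz":-0.3,"ax":0,"ay":0,"az":0},{"dx":0,"dy":0,"dz":-0.6,"ax":0,"ay":0,"az":0},{"dx":0,"dy":0,"dz":-0.9,"ax":0,"ay":0,"az":0},{"dx":0,"dy":0,"dz":-0.9,"ax":0,"ay":0,"az":0},{"dx":0,"dy":0,"dz":-0.9,"ax":0,"ay":0,"az":0},{"dx":0,"dy":0,"dz":-0.9,"ax":0,"ay":0,"az":0},{"dx":0,"dy":0,"dz":-0.9,"ax":0,"ay":0,"az":0},{"dx":0,"dy":0,"dz":-0.9,"ax":0,"ay":0,"az":0},{"dx":0,"dy":0,"dz":-0.6,"ax":0,"ay":0,"az":0},{"dx":0,"dy":0,"dz":0,"ax":0,"ay":0,"az":0}]' -1
python3 - <<'E'
from h import *
go((.398,.255,.21),.285)
c=shot('wrist','w8.png')
E
```

```text
clock: 12.95
eef_pos: [0.6867, 0.0453, 0.0398]
tool_rot: [0.608, 0.794, -0.0, -0.0]
ft_force: [0.9, 0.2, -0.1]
grip_width: 0.0855
clock: 13.55
eef_pos: [0.6884, 0.0451, 0.0418]
tool_rot: [0.608, 0.794, 0.001, 0.001]
ft_force: [-1.1, 0.4, 6.1]
grip_width: 0.066
clock: 14.55
eef_pos: [0.6883, 0.045, 0.2163]
tool_rot: [0.608, 0.794, 0.002, 0.002]
ft_force: [0.0, 0.7, -1.8]
grip_width: 0.0658
clock 14.55 pos [0.6883 0.045  0.2163] yaw 0.264 w 0.0658 F [ 0.   0.7 -1.8]
tool units now-frame [11.14 -9.02  0.19] target-frame [11.32 -8.78  0.25] az -0.14 tilt [ 0.006  0.    -1.   ]
```

View pics/w8.png

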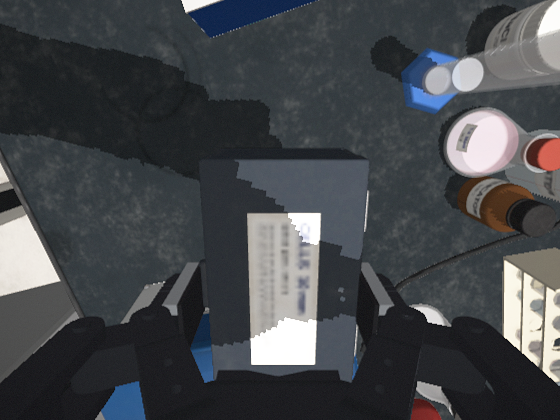

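```bash
python3 - <<'E'
from h import *
c=bot.camera('wrist'); hand(c,(283,160),(200,161),(368,160),.0022); hand(c,(283,213),(247,213),(321,213),.0022)
hand(c,(283,365),(250,365),(316,365),.0022)
E
```

```text
tool xy [0.0555 0.0035]
tool xy [ 0.0551 -0.0274]
tool xy [0.0555 0.0353]
tool xy [0.0348 0.0037]
tool xy [ 0.0348 -0.0104]
tool xy [0.0348 0.0185]
tool xy [-0.0376  0.0041]
tool xy [-0.0375 -0.011 ]
tool xy [-0.0376  0.0191]
```

```bash
python3 -m handwheel '[{"dx":0.4,"dy":-0.5,"dz":0,"ax":0,"ay":0,"az":-0.14},{"dx":0.7,"dy":-0.9,"dz":0,"ax":0,"ay":0,"az":0},{"dx":0.8,"dy":-1,"dz":0,"ax":0,"ay":0,"az":0},{"dx":0.9,"dy":-1,"dz":0,"ax":0,"ay":0,"az":0},{"dx":0.9,"dy":-1,"dz":0,"ax":0,"ay":0,"az":0},{"dx":1,"dy":-1,"dz":0,"ax":0,"ay":0,"az":0},{"dx":1,"dy":-0.9,"dz":0,"ax":0,"ay":0,"az":0},{"dx":1,"dy":-0.7,"dz":0,"ax":0,"ay":0,"az":0},{"dx":1,"dy":-0.6,"dz":0,"ax":0,"ay":0,"az":0},{"dx":1,"dy":-0.5,"dz":0,"ax":0,"ay":0,"az":0},{"dx":1,"dy":-0.4,"dz":0,"ax":0,"ay":0,"az":0},{"dx":0.8,"dy":-0.3,"dz":0,"ax":0,"ay":0,"az":0}]' -1
python3 -m handwheel '[{"dx":0.5,"dy":-0.07,"dz":0,"ax":0,"ay":0,"az":0},{"dx":0.27,"dy":0,"dz":0,"ax":0,"ay":0,"az":0},{"dx":0,"dy":0,"dz":0,"ax":0,"ay":0,"az":0}]' -1
python3 - <<'E'
from h import *
go((.3962,.2531,.1378),.285)
c=shot('wrist','w9.png')
E
```

```text
clock: 15.85
eef_pos: [0.4, 0.2357, 0.2111]
tool_rot: [0.599, 0.801, -0.001, -0.001]
ft_force: [0.2, 1.1, -1.4]
grip_width: 0.0658
clock: 16.15
eef_pos: [0.395, 0.2537, 0.2118]
tool_rot: [0.599, 0.801, -0.0, 0.0]
ft_force: [0.9, -0.7, -1.1]
grip_width: 0.0662
clock 16.15 pos [0.395  0.2537 0.2118] yaw 0.286 w 0.0662 F [ 0.9 -0.7 -1.1]
tool units now-frame [-0.03  0.04  2.96] target-frame [-0.04  0.04  2.96] az 0.01 tilt [-0.    -0.001 -1.   ]
```

View pics/w9.png

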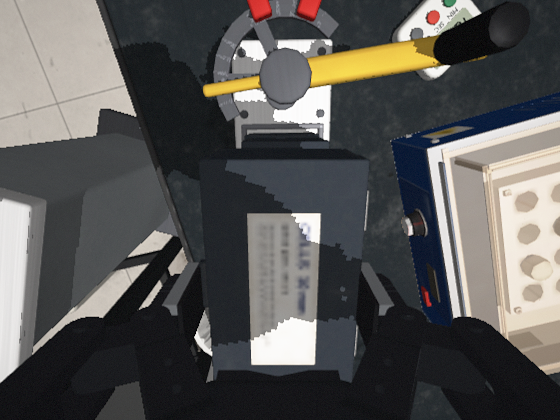

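```bash
python3 -m handwheel '[{"dx":-0.03,"dy":0.04,"dz":0.4,"ax":0,"ay":0,"az":0},{"dx":0,"dy":0,"dz":0.6,"ax":0,"ay":0,"az":0},{"dx":0,"dy":0,"dz":0.6,"ax":0,"ay":0,"az":0},{"dx":0,"dy":0,"dz":0.5,"ax":0,"ay":0,"az":0},{"dx":0,"dy":0,"dz":0.3,"ax":0,"ay":0,"az":0},{"dx":0,"dy":0,"dz":0.2,"ax":0,"ay":0,"az":0},{"dx":0,"dy":0,"dz":0.1,"ax":0,"ay":0,"az":0},{"dx":0,"dy":0,"dz":0,"ax":0,"ay":0,"az":0}]' -1
python3 - <<'E'
from h import *
go((.3962,.2531,.1378),.285)
c=shot('wrist','w10.png')
E
```

```text
clock: 17.0
eef_pos: [0.3964, 0.2528, 0.1447]
tool_rot: [0.6, 0.8, -0.0, 0.0]
ft_force: [0.2, 0.2, -1.3]
grip_width: 0.0656
clock 17.0 pos [0.3964 0.2528 0.1447] yaw 0.285 w 0.0656 F [ 0.2  0.2 -1.3]
tool units now-frame [ 0.01 -0.    0.28] target-frame [ 0.01 -0.    0.28] az -0.0 tilt [-0. -0. -1.]
```

View pics/w10.png

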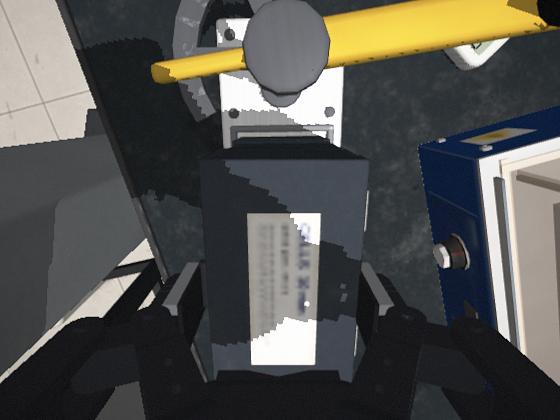

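```bash
python3 -m handwheel '[{"dx":0,"dy":0,"dz":0.1,"ax":0,"ay":0,"az":0},{"dx":0,"dy":0,"dz":0.08,"ax":0,"ay":0,"az":0},{"dx":0,"dy":0,"dz":0.06,"ax":0,"ay":0,"az":0},{"dx":0,"dy":0,"dz":0,"ax":0,"ay":0,"az":0}]' -1
python3 -m handwheel '[{"dx":0,"dy":0,"dz":0.05,"ax":0,"ay":0,"az":0},{"dx":0,"dy":0,"dz":0,"ax":0,"ay":0,"az":0}]' -1
```

```text
clock: 17.45
eef_pos: [0.3961, 0.2529, 0.1386]
tool_rot: [0.599, 0.8, -0.0, -0.0]
ft_force: [0.2, -0.5, -1.3]
grip_width: 0.0657
clock: 17.65
eef_pos: [0.3962, 0.253, 0.1382]
tool_rot: [0.6, 0.8, 0.0, 0.0]
ft_force: [-1.1, -0.8, 4.9]
grip_width: 0.0659
```

Contact; release and rise.

```bash
python3 -m handwheel '[{"dx":0,"dy":0,"dz":0,"ax":0,"ay":0,"az":0},{"dx":0,"dy":0,"dz":0,"ax":0,"ay":0,"az":0},{"dx":0,"dy":0,"dz":0,"ax":0,"ay":0,"az":0},{"dx":0,"dy":0,"dz":0,"ax":0,"ay":0,"az":0},{"dx":0,"dy":0,"dz":-0.4,"ax":0,"ay":0,"az":0},{"dx":0,"dy":0,"dz":-0.7,"ax":0,"ay":0,"az":0},{"dx":0,"dy":0,"dz":-0.9,"ax":0,"ay":0,"az":0},{"dx":0,"dy":0,"dz":-0.9,"ax":0,"ay":0,"az":0},{"dx":0,"dy":0,"dz":-0.9,"ax":0,"ay":0,"az":0},{"dx":0,"dy":0,"dz":-0.9,"ax":0,"ay":0,"az":0},{"dx":0,"dy":0,"dz":-0.5,"ax":0,"ay":0,"az":0},{"dx":0,"dy":0,"dz":0,"ax":0,"ay":0,"az":0}]' 1
python3 - <<'E'
from h import *
go((.3962,.2531,.1378),.285)
c=shot('wrist','w11.png')
E
```

```text
clock: 18.85
eef_pos: [0.3973, 0.2536, 0.2703]
tool_rot: [0.6, 0.8, 0.002, 0.001]
ft_force: [-0.4, 1.2, 0.1]
grip_width: 0.0856
clock 18.85 pos [0.3973 0.2536 0.2703] yaw 0.285 w 0.0856 F [-0.4  1.2  0.1]
tool units now-frame [-0.01 -0.08  5.3 ] target-frame [-0.01 -0.05  5.3 ] az -0.0 tilt [ 0.004  0.003 -1.   ]
```

View pics/w11.png

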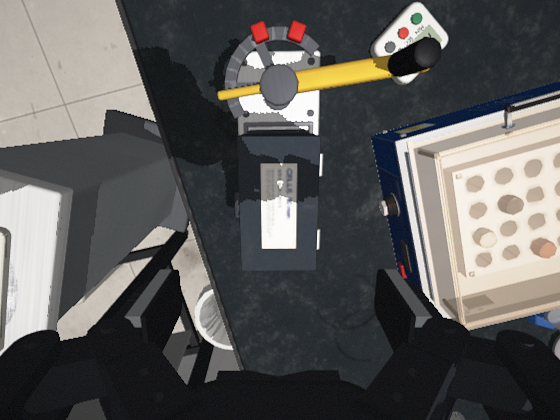

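```bash
python3 - <<'E'
from h import *
c=bot.camera('wrist')
tf(c,[('hL',(243,114),.008),('hR',(310,114),.008),('post',(278,84),.165),('lid1',(239,136),.14),('lid2',(321,136),.14),('lid3',(316,270),.14),('lid4',(242,271),.14),('lab1',(261,164),.14),('lab3',(296,248),.14),('handle',(428,52),.207),('handlebot',(396,66),.164)])
E
```

```text
hL tool [ 0.0708 -0.0368] world [0.3411 0.3106]
hR tool [0.0708 0.038 ] world [0.4129 0.3317]
post tool [0.0903 0.0018] world [0.3726 0.3401]
lid1 tool [ 0.0558 -0.0272] world [0.3545 0.2988]
lid2 tool [0.0558 0.0341] world [0.4133 0.3161]
lid3 tool [-0.0548  0.0342] world [0.4445 0.21  ]
lid4 tool [-0.0557 -0.0284] world [0.3847 0.1915]
lab1 tool [ 0.0348 -0.0111] world [0.3759 0.2833]
lab3 tool [-0.0347  0.0169] world [0.4223 0.2244]
handle tool [0.1025 0.0787] world [0.443  0.3735]
handlebot tool [0.1012 0.0772] world [0.442  0.3718]
```

```bash
python3 -m handwheel '[{"dx":1,"dy":0.78,"dz":0,"ax":0,"ay":0,"az":0},{"dx":1,"dy":0.78,"dz":0,"ax":0,"ay":0,"az":0},{"dx":1,"dy":0.78,"dz":0,"ax":0,"ay":0,"az":0},{"dx":1,"dy":0.78,"dz":0,"ax":0,"ay":0,"az":0},{"dx":0,"dy":0,"dz":0,"ax":0,"ay":0,"az":-0.95},{"dx":0,"dy":0,"dz":0,"ax":0,"ay":0,"az":-0.96},{"dx":0,"dy":0,"dz":0,"ax":0,"ay":0,"az":-0.96},{"dx":0,"dy":0,"dz":0,"ax":0,"ay":0,"az":-0.96},{"dx":0,"dy":0,"dz":0,"ax":0,"ay":0,"az":-0.96},{"dx":0,"dy":0,"dz":0,"ax":0,"ay":0,"az":-0.96},{"dx":0,"dy":0,"dz":0,"ax":0,"ay":0,"az":-0.96},{"dx":0,"dy":0,"dz":0,"ax":0,"ay":0,"az":-0.96}]' 0
python3 -m handwheel '[{"dx":0,"dy":0,"dz":0,"ax":0,"ay":0,"az":-0.96},{"dx":0,"dy":0,"dz":0,"ax":0,"ay":0,"az":-0.96},{"dx":0,"dy":0,"dz":0,"ax":0,"ay":0,"az":-0.96},{"dx":0,"dy":0,"dz":0,"ax":0,"ay":0,"az":-0.96},{"dx":0,"dy":0,"dz":0,"ax":0,"ay":0,"az":0}]' 0
python3 - <<'E'
from h import *
go((.4437,.3732,.19),2.01)
print(bot.get_obs()['joint_pos'].round(2))
c=shot('wrist','w12.png'); T=shot('top','t12.png'); S=shot('scene','s12.png')
E
```

```text
clock: 20.15
eef_pos: [0.4424, 0.3704, 0.2659]
tool_rot: [0.065, 0.998, -0.001, -0.001]
ft_force: [-0.5, -0.3, 0.6]
grip_width: 0.0428
clock: 20.65
eef_pos: [0.4425, 0.3704, 0.2661]
tool_rot: [-0.218, 0.976, -0.001, -0.001]
ft_force: [-1.1, 0.4, -0.9]
grip_width: 0.0429
clock 20.65 pos [0.4425 0.3704 0.2661] yaw 2.011 w 0.0429 F [-1.1  0.4 -0.9]
tool units now-frame [-0.1   0.08  3.04] target-frame [-0.09  0.08  3.04] az 0.01 tilt [-0.002 -0.002 -1.   ]
[ 0.7   0.39  0.26  1.44 -0.    0.26]
```

View pics/w12.png

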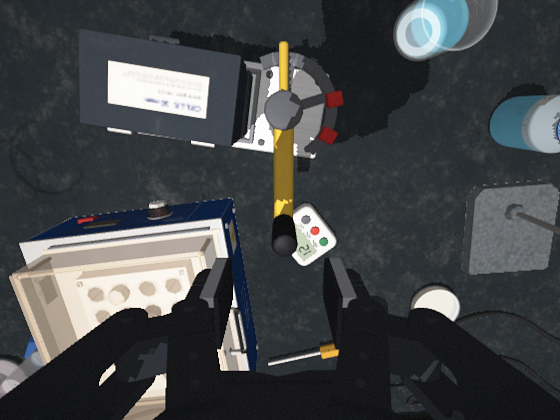

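View pics/s12.png

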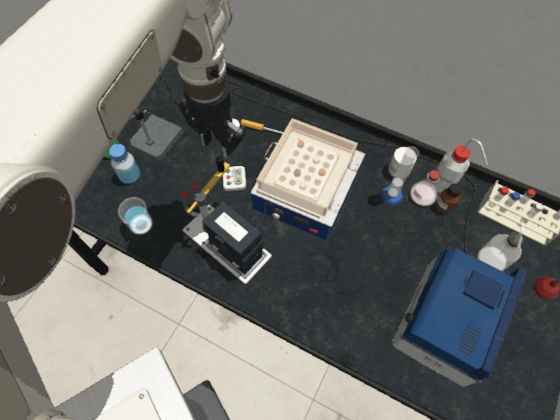

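```bash
python3 - <<'E'
from h import *
c=bot.camera('wrist')
tf(c,[('handletop',(284,243),.207),('handlebot',(284,212),.164),('post',(284,110),.165)])
a=cv2.imread('pics/s12.png')[180:290,170:290];cv2.imwrite('pics/s12c.png',cv2.resize(a,None,fx=5,fy=5,interpolation=2))
E
```

```text
handletop tool [-0.0019  0.0027] world [0.4433 0.3739]
handlebot tool [0.0046 0.0034] world [0.4371 0.3717]
post tool [0.0745 0.003 ] world [0.374  0.3416]
```

View pics/s12c.png

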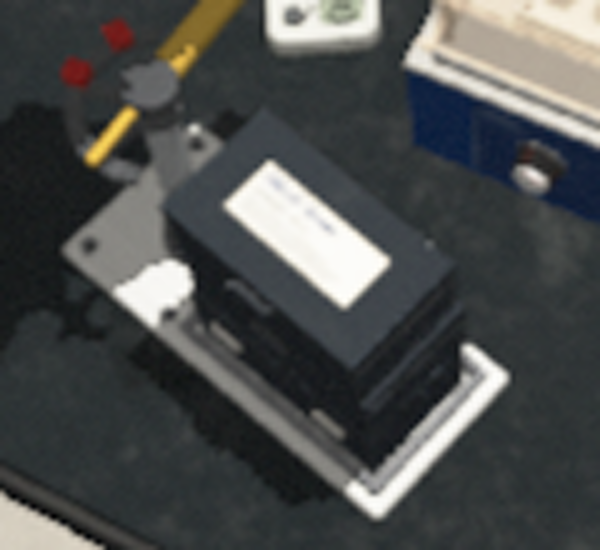

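```bash
python3 -m handwheel '[{"dx":-0.06,"dy":0.1,"dz":0.2,"ax":0,"ay":0,"az":0},{"dx":0,"dy":0,"dz":0.6,"ax":0,"ay":0,"az":0},{"dx":0,"dy":0,"dz":0.6,"ax":0,"ay":0,"az":0},{"dx":0,"dy":0,"dz":0.6,"ax":0,"ay":0,"az":0},{"dx":0,"dy":0,"dz":0.6,"ax":0,"ay":0,"az":0},{"dx":0,"dy":0,"dz":0.4,"ax":0,"ay":0,"az":0},{"dx":0,"dy":0,"dz":0,"ax":0,"ay":0,"az":0}]' 0
python3 -m handwheel '[{"dx":0,"dy":0,"dz":0,"ax":0,"ay":0,"az":0},{"dx":0,"dy":0,"dz":0,"ax":0,"ay":0,"az":0},{"dx":0,"dy":0,"dz":0,"ax":0,"ay":0,"az":0}]' -0.3
python3 - <<'E'
from h import *
go((.4437,.3732,.19),2.01)
c=shot('wrist','w13.png')
E
```

```text
clock: 21.55
eef_pos: [0.4423, 0.3731, 0.1906]
tool_rot: [-0.218, 0.976, -0.001, -0.002]
ft_force: [0.9, 0.4, 0.2]
grip_width: 0.0425
clock: 21.85
eef_pos: [0.4437, 0.3741, 0.1935]
tool_rot: [-0.219, 0.976, 0.0, 0.001]
ft_force: [-0.6, 0.5, -0.2]
grip_width: 0.0301
clock 21.85 pos [0.4437 0.3741 0.1935] yaw 2.011 w 0.0301 F [-0.6  0.5 -0.2]
tool units now-frame [ 0.01 -0.03  0.14] target-frame [ 0.01 -0.03  0.14] az 0.01 tilt [ 0.001  0.001 -1.   ]
```

View pics/w13.png

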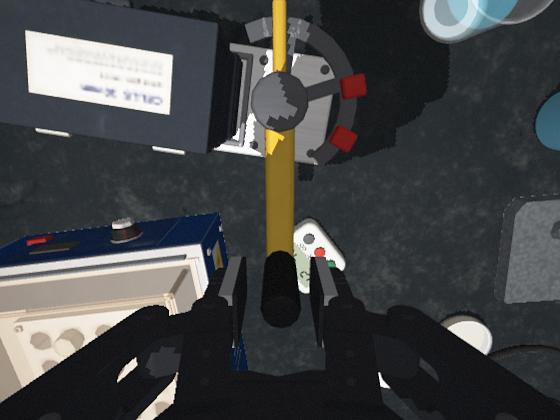

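```bash
python3 -m handwheel '[{"dx":0.022,"dy":-0.374,"dz":0,"ax":0,"ay":0,"az":0.8},{"dx":0.022,"dy":-0.374,"dz":0,"ax":0,"ay":0,"az":0.8},{"dx":0.022,"dy":-0.374,"dz":0,"ax":0,"ay":0,"az":0.8},{"dx":0.022,"dy":-0.374,"dz":0,"ax":0,"ay":0,"az":0.8},{"dx":0.022,"dy":-0.374,"dz":0,"ax":0,"ay":0,"az":0.8},{"dx":0.022,"dy":-0.374,"dz":0,"ax":0,"ay":0,"az":0.8},{"dx":0,"dy":0,"dz":0,"ax":0,"ay":0,"az":0}]'
python3 - <<'E'
from h import *
a=.441-.72
go((.3735+.078*np.cos(a),.34+.078*np.sin(a),.192),2.01-.72)
c=shot('wrist','w14.png')
E
```

```text
clock: 22.6
eef_pos: [0.4478, 0.3184, 0.1932]
tool_rot: [0.14, 0.99, 0.0, 0.0]
ft_force: [0.3, 0.5, 0.1]
grip_width: 0.0296
clock 22.6 pos [0.4478 0.3184 0.1932] yaw 1.291 w 0.0296 F [0.3 0.5 0.1]
tool units now-frame [-0.02  0.01  0.05] target-frame [-0.02  0.01  0.05] az 0.01 tilt [ 0.001  0.    -1.   ]
```

View pics/w14.png

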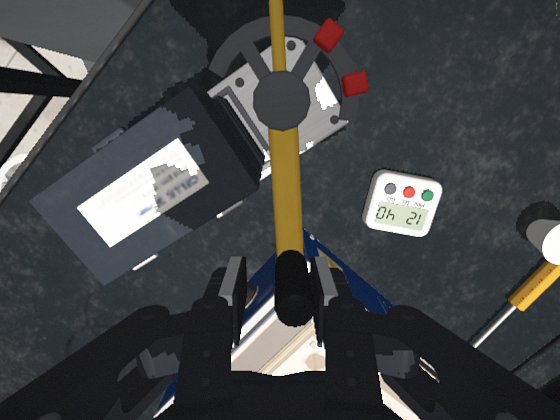

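```bash
python3 -m handwheel '[{"dx":0.022,"dy":-0.374,"dz":0,"ax":0,"ay":0,"az":0.8},{"dx":0.022,"dy":-0.374,"dz":0,"ax":0,"ay":0,"az":0.8},{"dx":0.022,"dy":-0.374,"dz":0,"ax":0,"ay":0,"az":0.8},{"dx":0.022,"dy":-0.374,"dz":0,"ax":0,"ay":0,"az":0.8},{"dx":0.022,"dy":-0.374,"dz":0,"ax":0,"ay":0,"az":0.8},{"dx":0.022,"dy":-0.374,"dz":0,"ax":0,"ay":0,"az":0.8},{"dx":0.022,"dy":-0.374,"dz":0,"ax":0,"ay":0,"az":0.8},{"dx":0,"dy":0,"dz":0,"ax":0,"ay":0,"az":0}]'
python3 - <<'E'
from h import *
a=-1.285
go((.3735+.078*np.cos(a),.34+.078*np.sin(a),.192),.285)
c=shot('wrist','w15.png')
E
```

```text
clock: 23.45
eef_pos: [0.4066, 0.2702, 0.193]
tool_rot: [0.53, 0.848, 0.0, 0.0]
ft_force: [-0.4, -0.7, 0.2]
grip_width: 0.0299
clock 23.45 pos [0.4066 0.2702 0.193 ] yaw 0.454 w 0.0299 F [-0.4 -0.7  0.2]
tool units now-frame [ 0.01 -0.49  0.04] target-frame [-0.07 -0.48  0.04] az 1.13 tilt [ 0.001  0.    -1.   ]
```

View pics/w15.png

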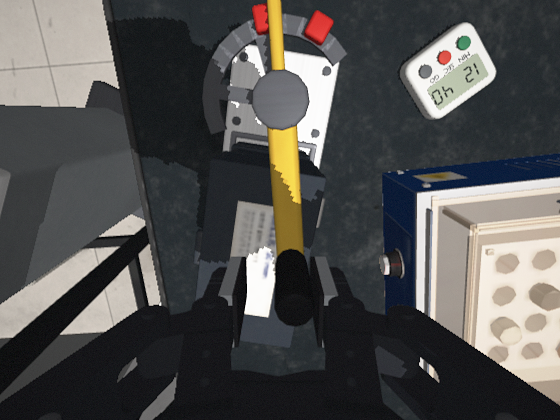

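```bash
python3 -m handwheel '[{"dx":0.022,"dy":-0.374,"dz":0,"ax":0,"ay":0,"az":0.8},{"dx":0.022,"dy":-0.374,"dz":0,"ax":0,"ay":0,"az":0.8},{"dx":0,"dy":0,"dz":0,"ax":0,"ay":0,"az":0},{"dx":0,"dy":0,"dz":0,"ax":0,"ay":0,"az":0}]'
python3 - <<'E'
from h import *
a=-1.285
go((.3735+.078*np.cos(a),.34+.078*np.sin(a),.192),.285)
c=shot('wrist','w16.png')
E
```

```text
clock: 23.9
eef_pos: [0.3895, 0.2643, 0.1926]
tool_rot: [0.627, 0.779, 0.0, 0.0]
ft_force: [0.9, 0.5, -0.0]
grip_width: 0.0297
clock 23.9 pos [0.3895 0.2643 0.1926] yaw 0.216 w 0.0297 F [ 0.9  0.5 -0. ]
tool units now-frame [-0.02  0.24  0.03] target-frame [-0.03  0.24  0.03] az -0.46 tilt [ 0.  0. -1.]
```

View pics/w16.png

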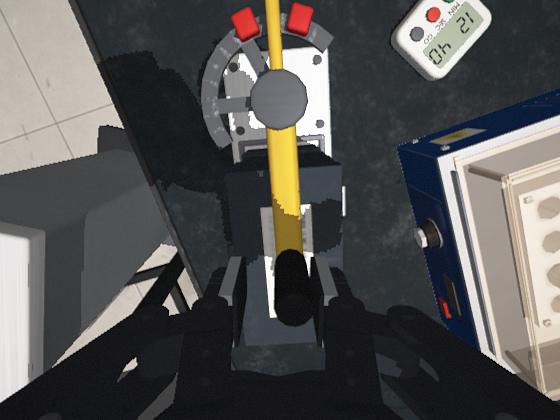

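```bash
python3 -m handwheel '[{"dx":0,"dy":0.12,"dz":0,"ax":0,"ay":0,"az":0},{"dx":0,"dy":0.08,"dz":0,"ax":0,"ay":0,"az":0},{"dx":0,"dy":0,"dz":0,"ax":0,"ay":0,"az":0},{"dx":0,"dy":0,"dz":-0.3,"ax":0,"ay":0,"az":0},{"dx":0,"dy":0,"dz":-0.7,"ax":0,"ay":0,"az":0},{"dx":0,"dy":0,"dz":-0.9,"ax":0,"ay":0,"az":0},{"dx":0,"dy":0,"dz":-0.9,"ax":0,"ay":0,"az":0},{"dx":0,"dy":0,"dz":-0.9,"ax":0,"ay":0,"az":0},{"dx":0,"dy":0,"dz":-0.5,"ax":0,"ay":0,"az":0},{"dx":0,"dy":0,"dz":0,"ax":0,"ay":0,"az":0}]' 0
python3 - <<'E'
from h import *
go((.39,.26,.25),.285)
c=shot('wrist','w17.png')
tf(c,[('post',(0,0),.165)])
E
```

```text
clock: 24.95
eef_pos: [0.395, 0.2656, 0.3002]
tool_rot: [0.628, 0.778, 0.002, 0.001]
ft_force: [0.1, -1.2, 0.7]
grip_width: 0.0425
clock 24.95 pos [0.395  0.2656 0.3002] yaw 0.212 w 0.0425 F [ 0.1 -1.2  0.7]
tool units now-frame [-0.18 -0.25  2.01] target-frame [-0.16 -0.26  2.01] az -0.49 tilt [ 0.004  0.003 -1.   ]
post tool [ 0.1464 -0.1885] world [0.1797 0.369 ]
```

View pics/w17.png

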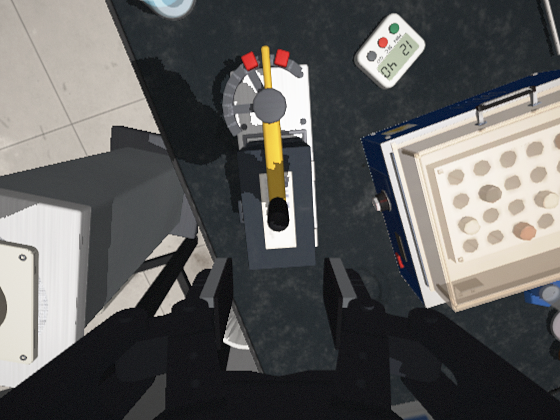

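```bash
python3 - <<'E'
from h import *
c=bot.camera('wrist')
tf(c,[('post',(269,105),.165),('tail',(266,48),.157),('handletop',(279,217),.207),('toothL',(249,61),.16),('toothR',(283,58),.16),('hL',(240,130),.008),('hR',(303,127),.008),('lid1',(239,146),.14),('lid2',(312,146),.14),('lid3',(315,265),.14),('lid4',(250,268),.14)])
P=ray(c,(269,105),.165);H=ray(c,(279,217),.207);t=ray(c,(266,48),.157)
b=np.arctan2(*(H-P)[:2][::-1]);print('bar dir',b,'tail->post',np.arctan2(*(P-t)[:2][::-1]), 'q',1.9-(b+1.285))
a=cv2.imread('pics/w17.png')[30:290,200:360];cv2.imwrite('pics/w17c.png',cv2.resize(a,None,fx=2.3,fy=2.3,interpolation=2))
E
```

```text
post tool [ 0.0781 -0.0048] world [0.373  0.3403]
tail tool [ 0.1179 -0.0069] world [0.3625 0.3788]
handletop tool [0.0042 0.0026] world [0.3956 0.2696]
toothL tool [ 0.1087 -0.0193] world [0.3523 0.3673]
toothR tool [0.1108 0.0055] world [0.3762 0.3745]
hL tool [ 0.0521 -0.0439] world [0.3402 0.3067]
hR tool [0.0557 0.0328] world [0.4144 0.3264]
lid1 tool [ 0.0457 -0.0309] world [0.3543 0.3032]
lid2 tool [0.0457 0.0307] world [0.4145 0.3161]
lid3 tool [-0.0645  0.0369] world [0.4437 0.2097]
lid4 tool [-0.0676 -0.0242] world [0.3846 0.1938]
bar dir -1.2603644520014643 tail->post -1.306211598012021 q 1.8753644520014643
```

View pics/w17c.png

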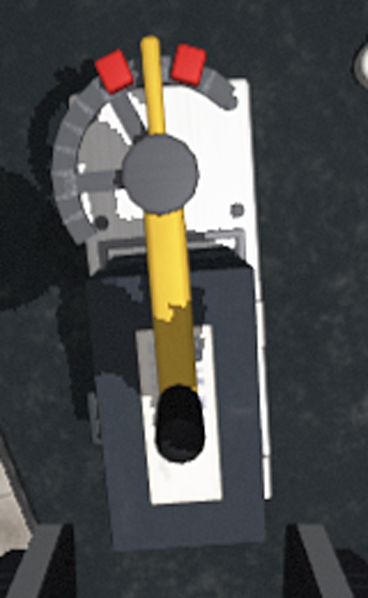

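```bash
python3 - <<'E'
from h import *
T=shot('top','t18.png')
for r in bot.trace('timer',T)[:1]: print(ray(T,r['rect'][:2],.018).round(4))
print(bot.get_obs()['ft_force'].round(1)); print(bot.job_done())
E
```

```text
[0.4866 0.424  0.018 ]
[-0.3  0.8 -0.6]
the job is handed in; nothing more can be done
None
```

I stacked both loose boxes on the one in the carrier and swung the bar into the red notch. I handed the job in after about 25 s; no verdict was reported.

- **Column:** in the wrist camera, the middle box measured about 3 mm off the estimated seat centre and the top box 1–2 mm off. Both looked square to the carrier. I didn't measure `box_low` separately after stacking; a scene picture with the arm clear, taken before the bar swing, showed a straight column in the rim.
- **Bar:** I pushed the handle round between loosely opened fingers. The tail stands midway between the red teeth, at about 1.88 rad by my measurement. The bar's handle side and its tail differ by 0.05 rad in the picture.
- **Timer:** I never touched it. The camera put it about 6 mm from its first reading, with the arm partly in view. I put that down to detection noise, and it is under the 20 mm limit.
- **Gripper:** it was well above everything and clear of contact when I handed in.
- **What disagreed:** the gripper read 66 mm on each box, while the stated width over lip and back is 68 mm. Both boxes lifted and carried without visible slip. The first moves were also refused as "invalid input", because each row must give all six numbers.

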